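# Snap a bearing dust cap home and clamp it

### The job

The aluminium dust cap is only resting in the mouth of the bearing housing: take hold of the hand drift and with its flat foot press the cap straight down until it snaps in, flush and level all round, without ramming or denting it. Then swing the hinged clamp over the cap and press its free end down until it clips under the sprung catch, and stand the drift back upright on the bench top. Do not touch the cap with the gripper, and leave the other tools and parts where they are.

Things in the scene. Friction and masses are not known exactly. Their poses are not given: they have to be found in the camera images.
- housing: grey bearing housing fixed to the bench. Origin: centre of its underside, z up. Base flange 90 (x) x 176 (y) x 12 mm; on it a square block 86 x 86 mm, top at z = 46 mm. Two hinge lugs stand at y = +58 mm (top at z = 60 mm), a catch post at y = -72 to -81 mm (34 mm wide, top at z = 66 mm)
- recess (a point): centre of the mouth of the round recess in the middle of the block's top, 46 mm above the bench. Bore 54 mm, floor 16 mm down (30 mm above the bench). Four sprung balls in its wall hold the cap up until it is pushed past them, then snap in above its lip
- cap: loose aluminium dust cap, 16 mm high: lip of 52 mm diameter below, flat-topped neck of 45 mm above. Origin: centre of its underside, z up. At the start it rests on the sprung balls, its top 8 mm above the block's; home, its underside is on the recess floor, 30 mm above the bench, its top flush with the block's. Pressed in its middle it snaps in at 8 to 15 N; over 60 N would dent it
- drift: hand drift (pusher), dark steel with a black plastic foot, stands upright, 106 mm high. Origin: centre of the foot's underside, z up along the tool. Foot 32 mm diameter, 14 mm high; shank 20 mm; collar 36 mm at z = 50 to 56 mm, on which fingertips can bear; above it a round grip of 26 mm diameter, z = 56 to 106 mm. About 0.2 kg
- drift_grip (a point): point on the drift's axis to hold it at, 80 mm above its foot's underside
- clamp (a joint): angle of the clamp, a steel strap 18 mm wide, 6 mm thick, 120 mm long from its hinge pin. 0 = shut: level across the cap, towards the housing's -y, 3 mm above the seated cap; 1.57 = upright; starts at 1.9 to 2.3, leaning outwards. Stiff hinge: stays where it is left, under 2 N moves it. At about 0.1 its end bar meets the catch; about 10 N down on the pad clips it under
- clamp_hinge (a point): middle of the clamp's hinge pin, 52 mm above the bench, on the housing's y = +58 mm; the pin lies along the housing's x
- catch (a point): centre of the catch, a sprung roller of 8 mm diameter on the inner side of the catch post; it gives way towards the post and snaps back over the clamp's end bar. 58 mm above the bench, on the housing's y = -63 mm
- clamp_pad (a point): centre of the top of the round pad (25 mm diameter, 3 mm high) near the clamp's free end, the place to press; 94 mm from the hinge along the strap and, when shut, 58 mm above the bench and on the housing's y = -36 mm
- bearing: bystander: finished ball bearing, 47 mm diameter, 14 mm high; origin at its underside
- roller_cone: bystander: tapered roller cone, 47 mm diameter, 19 mm high; origin at its underside
- tin: bystander: round lidded grease tin, 66 mm diameter, 44 mm high; origin at its underside
- spanner: bystander: small open-ended spanner, 30 x 151 x 6 mm, lying along its y
- screwdriver: bystander: screwdriver, 25 x 173 x 30 mm, lying along its y
- hex_key: bystander: black hex key, 30 x 78 x 6 mm, lying along its y
There are look-alikes about, which are no part of the job. There is more than one size of the housing; the job needs the larger.

How it is judged:
By the outcome, as a careful person would: the job done as asked, in the order asked, and still so for the second after the job is handed in, with the robot touching nothing.
It also fails if it takes over 61 s, if anything falls off the work surface, if the arm or the gripper's body presses on something with over 40 N, if the wrist force passes 120 N, or if a joint passes its speed limit or range.

### The arm

A 6-joint arm with a two-finger parallel gripper is mounted at the origin on a cart in front of the work surface, level with it; the furniture and walls round the work are solid. World frame = base frame: x ahead of the robot, y to its left, z up, the work surface at z = 0. Lengths are in m, angles in rad, forces in N, time in s.
With the tool pointing down it reaches from about 0.275 to 0.75 m from the base axis. Payload 10.2 kg.
Tool frame: the origin (TCP) lies between the finger pads; the fingertips stand 17 mm ahead of it and the grasp point (between the pads) lies 2 mm behind it; z points along the fingers, y is the line along which they close (so a half turn about z gives the same grasp; the last joint's range is limited). The gripper opens to 85 mm and grips with 20 to 120 N. Pads are 22 mm wide; open, the fingers measure 114 mm over their backs; the gripper's body (76 mm by 85 mm) begins 54 mm behind the grasp point. The pads swing forward as they close: fully open they stand 13 mm farther back than shut.
Start: joints at [0.93, 0.313, 1.498, -0, 1.331, -0.223], TCP at [0.213, 0.48, 0.248] pointing down, gripper open.
Joint ranges: [-2.94, 2.94], [-0.97, 2.17], [0.19, 2.56], [-1.23, 4.37], [0.02, 3.11], [-2.88, 2.88]. Speed limits (rad/s): [2.39, 2.39, 3.01, 3.14, 3.14, 3.14].

### API

Orientations are given as a unit quaternion [x, y, z, w].
In Python, from station import manip gives the robot as it stands. The module is installed in compiled form; this text tells all that it offers.
- The arm moves only by the tool step_arm, never from a script. Its argument "steps" is one flat list of numbers, 4 for each row, row after row: the shift along the tool's x, y, z in mm, then the turn about the tool's z in rad. In form: [tx, ty, tz, spin, tx, ty, tz, spin, ...]. A call has exactly 10 rows; each row shifts and turns the commanded pose from where the row before left it, along the tool's axes as they then stand; what a row does not reach is not made up. A row lasts 1/10 s, in which the tool goes at most 50 mm and 8.59 degrees, less where a joint would pass 70% of its speed; a pose out of reach is approached as far as the arm can. A call with a gripper value outside its range is refused whole. "fingers" is the closure, from -1 (fully open) to 1 (shut), so that 0 is half open, set as the call begins (left out, the last holds). The fingers move at their own pace and stop on an object; the grip force is fixed at half the most. Time passes only in rows, so rows that do not move let the fingers close, or fill a call up. It gives the time, the measured TCP pose, the force, the opening and the grip force at its end, in the units of the state.
- manip.read_state(): the state, without advancing time (a new reading comes with each control period).
- manip.grab_frame(name): name is "scene" or "top" or "wrist"; returns the picture (400x640x3 uint8, red, green, blue); there is no depth.
- manip.camera_info(name): a dict with "intrinsics" (3x3 intrinsics, pixels), "rvec" (rotation vector, rad) and "tvec" (3), from world to camera coordinates, as OpenCV has them. Camera axes: x right, y down, z forward; pixel columns grow to the right and rows downward; lengths in m; the calibration is good to about 2 mm. A picture is of the moment at which its call begins: read the wrist's pose just before it. camera_info takes no time and is no camera call; for the wrist camera it gives the pose at the moment of the call.
- manip.finish_job(): hands the job in; it is judged then, once.
The state is a dict: "t": time; "joint_positions": joint angles; "dq": joint speeds; "joint_efforts": joint torques, N m; "tool_pos": TCP position; "orientation": TCP orientation; "ft_force": force on the tool from outside, world axes, zero at the start; "torque": the same for the moment, N m; "finger_gap": finger opening in m; "grasp_force": force on a finger pad.
Only numpy, scipy, OpenCV 4.12 (cv2) and the standard library are available. Lean on these libraries where they do the work, as an engineer would, in place of code of your own. Each camera call takes 0.05 s, during which the arm holds its last target. There are 200 camera calls.

## Working session

There is one attempt and no reset: what is moved stays moved. The work goes in short steps, Python scripts to look and compute and a tool call to move; the robot and the scene stay as the last step left them, time stands still between calls to the robot, and variables do not carry over. Pictures are saved under pics/ and viewed, at most 10 in all, crops included, and the job is handed in when it is done.

Besides the shell and the picture viewer there is one more tool, called after ">>>" as name(argument=value, ...) on one line, values as JSON. step_arm: Moves the arm, as the interface text tells. Its arguments: {"type":"object","properties":{"steps":{"type":"array"},"fingers":{"type":"number"}},"required":["steps"]}

```bash
mkdir -p pics; cat > h.py <<'E'
import numpy as np, cv2
from station import manip
def cam(n):
    c=manip.camera_info(n); R=cv2.Rodrigues(np.array(c["rvec"],float))[0]
    return np.array(c["intrinsics"],float),R,np.array(c["tvec"],float).ravel()
def ray(n,u,v,z,c=None):
    K,R,t=c or cam(n); d=R.T@np.linalg.inv(K)@[u,v,1]; o=-R.T@t
    return o+d*(z-o[2])/d[2]
def proj(n,p,c=None):
    K,R,t=c or cam(n); q=K@(R@np.array(p)+t); return q[:2]/q[2]
def grab(n,f):
    im=cv2.cvtColor(manip.grab_frame(n),cv2.COLOR_RGB2BGR); cv2.imwrite(f"pics/{f}.png",im); return im
E
python3 - <<'E'
from h import *
s=manip.read_state(); print(s)
a=grab("top","top0"); b=grab("scene","scene0")
for n in("top","scene"):
    K,R,t=cam(n); print(n,K.round(1).tolist(),(-R.T@t).round(3),R.round(2).tolist())
E
```

```text
{'t': 0.0, 'joint_positions': array([ 9.29597043e-01,  3.13451240e-01,  1.49838673e+00,  1.89099433e-05,
        1.33099868e+00, -2.23413761e-01]), 'dq': array([ 6.43980632e-04, -4.61924154e-04, -1.50050020e-03,  7.40044312e-04,
        1.90759426e-05,  7.95135781e-05]), 'joint_efforts': array([ 9.87504536e-04, -4.12264967e+01, -2.59743404e+01, -1.25649899e-04,
        4.10784371e-03,  2.81094538e-05]), 'tool_pos': array([0.21289331, 0.47966106, 0.24775338]), 'orientation': array([ 2.07379021e-01,  9.78260474e-01, -5.60924867e-04, -2.68932958e-04]), 'ft_force': array([ 0.15548924, -0.44955643,  0.43944195]), 'torque': array([-0.02106454, -0.01755769,  0.02692639]), 'grasp_force': 0.0, 'finger_gap': 0.08545425269060464}
top [[454.1, 0.0, 315.9], [0.0, 454.1, 194.2], [0.0, 0.0, 1.0]] [0.328 0.098 1.076] [[0.04, -1.0, 0.01], [-0.97, -0.04, -0.25], [0.25, 0.0, -0.97]]
scene [[374.9, 0.0, 317.6], [0.0, 374.9, 191.4], [0.0, 0.0, 1.0]] [ 0.244 -0.56   0.692] [[0.9, -0.43, 0.02], [-0.27, -0.6, -0.75], [0.33, 0.67, -0.66]]
```

View pics/top0.png

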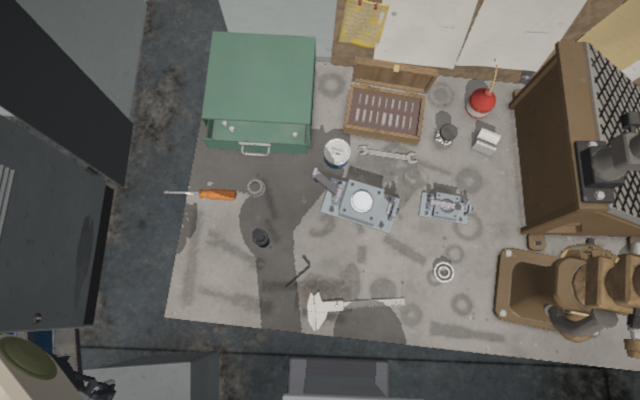

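View pics/scene0.png

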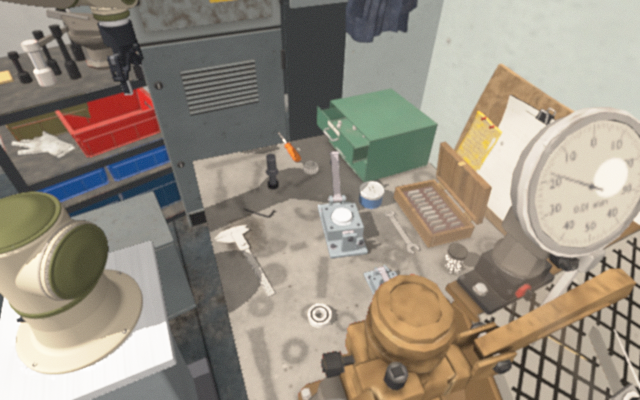

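The top view shows the larger housing with the cap at about (361,201), the clamp leaning left at (320,175), and the drift at (261,238). The smaller housing is at (447,206). I'll zoom in next.

```bash
python3 - <<'E'
from h import *
a=cv2.imread("pics/top0.png");b=cv2.imread("pics/scene0.png")
cv2.imwrite("pics/c1.png",np.vstack([cv2.resize(a[145:265,240:410],None,fx=4.5,fy=4.5,interpolation=cv2.INTER_CUBIC)]))
cv2.imwrite("pics/c2.png",cv2.resize(b[140:270,250:400],None,fx=4.5,fy=4.5,interpolation=cv2.INTER_CUBIC))
print(proj("top",[0,0,0]),ray("top",361,201,.054),ray("top",261,238,.1),ray("scene",342,215,.054), ray("scene",271,160,.1))
E
```

```text
[353.07784183 474.45250616] [ 0.58152026 -0.00340978  0.054     ] [0.47904263 0.21648275 0.1       ] [ 0.58219009 -0.00977529  0.054     ] [0.48450067 0.20962478 0.1       ]
```

View pics/c1.png

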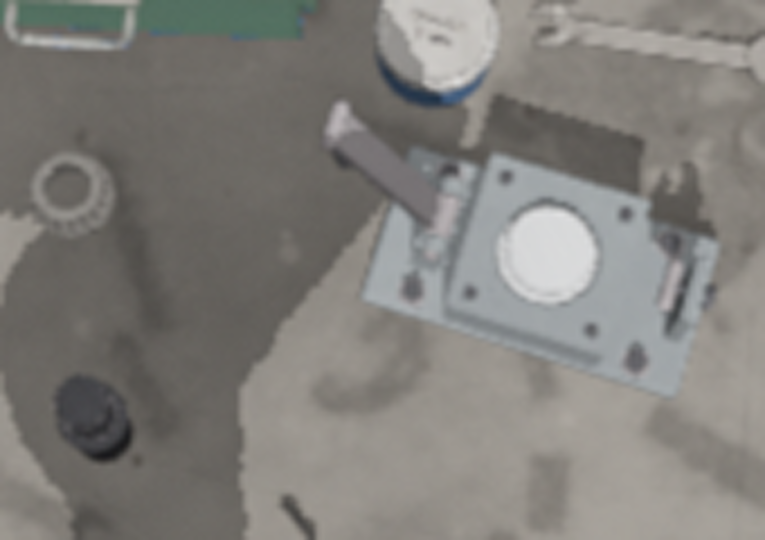

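View pics/c2.png

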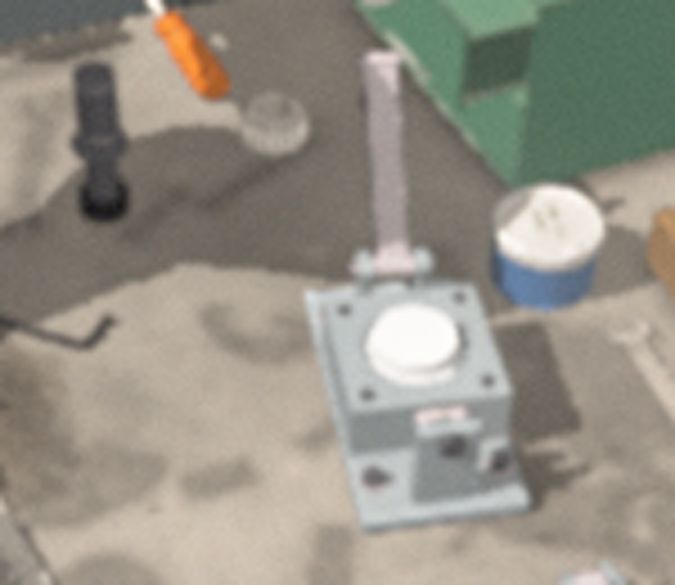

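The crops show the cap top at top-view (361.8,201.2) and scene (342,214.9). The drift stands upright with its grip top at upper left, and the strap leans outward towards the tin side. Now the measurements.

```bash
cat >> h.py <<'E'
def tri(n1,p1,n2,p2):
    P=[]
    for n in(n1,n2):
        K,R,t=cam(n); P.append(K@np.c_[R,t])
    X=cv2.triangulatePoints(P[0],P[1],np.array(p1,float).reshape(2,1),np.array(p2,float).reshape(2,1)); return (X[:3]/X[3]).ravel()
E
python3 - <<'E'
from h import *
np.set_printoptions(precision=4,suppress=True)
a=cv2.imread("pics/top0.png");b=cv2.imread("pics/scene0.png")
c=lambda n,x,y:(x/4.5+(240 if n=="top" else 250)-.4, y/4.5+(145 if n=="top" else 140)-.4)
def blob(im,m,x0,y0,x1,y1):
    k=np.zeros(im.shape[:2],np.uint8);k[y0:y1,x0:x1]=m[y0:y1,x0:x1]
    n,l,s,ct=cv2.connectedComponentsWithStats(k); i=1+np.argmax(s[1:,4]); return s[i],ct[i],l==i
# cap top
for n,im,w in(("top",a,(345,185,380,218)),("scene",b,(325,200,358,228))):
    s,ct,l=blob(im,(im.min(2)>205).astype(np.uint8),*w); print(n,"cap",s,ct,ray(n,*ct,.054))
# drift dark
for n,im,w in(("top",a,(245,222,275,252)),("scene",b,(260,148,285,192))):
    s,ct,l=blob(im,(im.max(2)<75).astype(np.uint8),*w); print(n,"drift",s,ct)
    # drift axis candidates: reproject with known geometry later
    np.save(f"d_{n}.npy",l)
print("cap tri",tri("top",c("top",548,253),"scene",c("scene",414,337)))
F=[ray("top",*c("top",*p),.012) for p in((365,300),(675,395),(718,237))]; print("flange",F,np.linalg.norm(F[1]-F[0]),np.linalg.norm(F[2]-F[1]))
d=F[0]-F[1]; print("yaw of housing y",np.degrees(np.arctan2(d[1],d[0])))
B=[ray("top",*c("top",*p),.046) for p in((445,312),(605,358),(648,195),(492,155))]; print("block",B,np.mean(B,0))
print("tip tri",tri("top",c("top",340,112),"scene",c("scene",381,57)))
print("catch",ray("top",*c("top",671,285),.058),"pin",ray("top",*c("top",441,225),.052))
print("drift foot scene",ray("scene",*c("scene",104,203),.0),"top of grip",ray("scene",*c("scene",95,72),.106),ray("top",*c("top",82,398),.106))
E
```

```text
top cap [354 192  18  19 261] [362.1954 200.5057] [ 0.5828 -0.0062  0.054 ]
scene cap [331 207  21  19 311] [341.1897 216.1801] [ 0.5785 -0.0125  0.054 ]
top drift [253 229  17  19 182] [260.3571 238.4945]
scene drift [267 161  12  28 162] [271.8272 177.6605]
cap tri [ 0.5833 -0.0048  0.0505]
flange [array([0.5627, 0.0887, 0.012 ]), array([ 0.518 , -0.0764,  0.012 ]), array([ 0.6049, -0.0998,  0.012 ])] 0.171026131662461 0.08995468533261072
yaw of housing y 74.84993315423482
block [array([0.5506, 0.0476, 0.046 ]), array([ 0.5297, -0.035 ,  0.046 ]), array([ 0.6173, -0.057 ,  0.046 ]), array([0.6358, 0.025 , 0.046 ])] [ 0.5834 -0.0048  0.046 ]
tip tri [0.6195 0.1056 0.1542]
catch [ 0.5667 -0.067   0.058 ] pin [0.5952 0.0511 0.052 ]
drift foot scene [0.4888 0.2266 0.    ] top of grip [0.4881 0.2205 0.106 ] [0.4886 0.2233 0.106 ]
```

```bash
cat >> h.py <<'E'
from scipy.spatial.transform import Rotation as Ro
np.set_printoptions(precision=4,suppress=True)
C=np.array([.583,-.005]); YAW=75.
hy=np.array([np.cos(np.radians(YAW)),np.sin(np.radians(YAW))]); hx=np.array([hy[1],-hy[0]])
def H(x,y,z): return np.r_[C+x*hx+y*hy,z]
def go(p,q=None):
    s=manip.read_state(); R=Ro.from_quat(s["orientation"] if q is None else q).as_matrix()
    y=np.degrees(np.arctan2(R[1,1],R[0,1]))
    print("to go mm",(R.T@(np.array(p)-s["tool_pos"])*1e3).round(1),"tooly yaw",y.round(2),"tilt z",R[:,2].round(4))
def st():
    s=manip.read_state(); print("t",round(s["t"],2),"pos",s["tool_pos"],"F",s["ft_force"].round(1),"gap",round(s["finger_gap"],4),"gf",round(s["grasp_force"],1),"J",s["joint_positions"].round(2))
E
python3 -c "
from h import *
go([.488,.222,.248]);print(cam('wrist')[1:], )"
```

```text
to go mm [-356.  -123.9   -0.1] tooly yaw 66.06 tilt z [-0.0007 -0.001  -1.    ]
(array([[ 0.4051,  0.9143,  0.    ],
       [ 0.883 , -0.3912,  0.2592],
       [ 0.237 , -0.105 , -0.9658]]), array([-0.5247, -0.0345,  0.3764]))
```

>>> step_arm(steps=[-39.5,-13.8,0,0,-39.5,-13.8,0,0,-39.5,-13.8,0,0,-39.5,-13.8,0,0,-39.5,-13.8,0,0,-39.5,-13.8,0,0,-39.5,-13.8,0,0,-39.5,-13.8,0,0,-40,-13.5,0,0,0,0,0,-0.148], fingers=-1)

```text
t: 1.1
tool_pos: [0.4908, 0.2189, 0.2475]
orientation: [0.136, 0.991, -0.0, -0.0]
ft_force: [-0.5, 0.4, -0.3]
finger_gap: 0.0852
grasp_force: 0.0
```

```bash
python3 - <<'E'
from h import *
st(); cw=cam("wrist"); im=grab("wrist","w1"); go([.488,.222,.248])
import pickle; pickle.dump(cw,open("cw.pkl","wb")); print(proj("w",[.488,.222,.106],cw),proj("w",[.488,.222,0],cw))
E
```

```text
t 1.1 pos [0.4908 0.2189 0.2475] F [-0.5  0.4 -0.3] gap 0.0852 gf 0.0 J [ 0.2   0.34  1.46 -0.    1.34 -1.1 ]
to go mm [ 1.7  1.2 -0.5] tooly yaw 75.08 tilt z [-0.0012 -0.0004 -1.    ]
[320.8693 192.8725] [320.1621 174.8899]
```

View pics/w1.png

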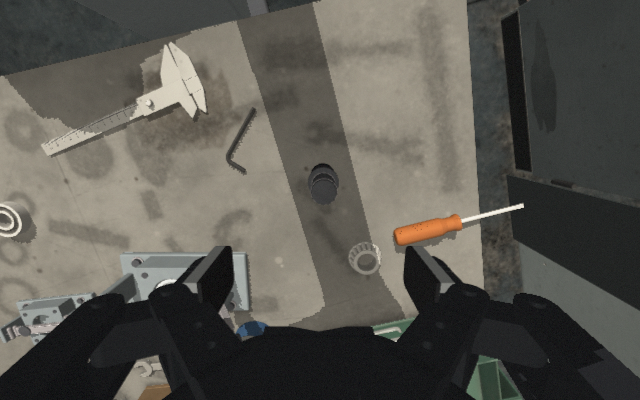

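The wrist view shows the drift blob at about (322,183), within 2 px of the prediction. Next I refine that and plan the descent.

```bash
python3 - <<'E'
from h import *; import pickle
cw=pickle.load(open("cw.pkl","rb")); im=cv2.imread("pics/w1.png")
m=(im.max(2)<85).astype(np.uint8); k=np.zeros_like(m);k[150:215,295:350]=m[150:215,295:350]
n,l,s,ct=cv2.connectedComponentsWithStats(k); i=1+np.argmax(s[1:,4]); print(s[i],ct[i])
for y in range(s[i][1],s[i][1]+s[i][3],3):
    x=np.where(l[y]==i)[0]; print(y,x.min(),x.max(),(x.min()+x.max())/2)
q=np.array([.488,.222,0])
for r,z in((.013,.106),(.018,.056),(.016,0)):
    P=np.array([proj("",q+[r*np.cos(a),r*np.sin(a),z],cw) for a in np.linspace(0,6.28,40)]); print(z,P.min(0),P.max(0))
E
```

```text
[ 295  163   44   52 1330] [320.306  186.6782]
163 319 325 322.0
166 314 330 322.0
169 312 333 322.5
172 311 335 323.0
175 309 337 323.0
178 308 338 323.0
181 298 338 318.0
184 296 338 317.0
187 296 337 316.5
190 297 336 316.5
193 299 336 317.5
196 305 335 320.0
199 310 334 322.0
202 313 330 321.5
205 315 330 322.5
208 318 330 324.0
211 320 332 326.0
214 324 326 325.0
0.106 [307.3722 179.5099] [334.404  205.8959]
0.056 [304.6034 167.0604] [336.4023 198.3923]
0 [308.0812 162.7444] [332.2765 186.7578]
```

>>> step_arm(steps=[1.7,3.8,25,0,0,0,25,0,0,0,25,0,0,0,25,0,0,0,25,0,0,0,25,0,0,0,19,0,0,0,0,0,0,0,0,0,0,0,0,0])

```text
t: 2.15
tool_pos: [0.488, 0.2266, 0.0805]
orientation: [0.135, 0.991, 0.0, 0.001]
ft_force: [-0.3, -0.5, 0.7]
finger_gap: 0.0854
grasp_force: 0.0
```

>>> step_arm(steps=[0,0,0,0,0,0,0,0,0,0,0,0,0,0,0,0,0,0,0,0,0,0,0,0,0,0,0,0,0,0,0,0,0,0,0,0,0,0,0,0], fingers=1)

```text
t: 3.15
tool_pos: [0.4876, 0.2261, 0.0796]
orientation: [0.134, 0.991, -0.0, 0.0]
ft_force: [-1.9, -2.4, 5.7]
finger_gap: 0.0245
grasp_force: 58.6
```

>>> step_arm(steps=[0,0,-5,0,0,0,-15,0,0,0,-30,0,0,0,-30,0,0,0,-30,0,0,0,-10,0,0,0,0,0,0,0,0,0,0,0,0,0,0,0,0,0])

```text
t: 4.15
tool_pos: [0.4871, 0.2262, 0.1981]
orientation: [0.135, 0.991, -0.0, -0.001]
ft_force: [0.7, -0.1, -1.9]
finger_gap: 0.0243
grasp_force: 59.1
```

```bash
python3 - <<'E'
from h import *
st(); b=grab("scene","s2"); a=grab("top","t2")
p=manip.read_state()["tool_pos"]; z=p[2]-.0796; u=[proj("scene",[p[0],p[1],z]),proj("top",[p[0],p[1],z])]; print(u,proj("scene",p))
def crop(im,c,n=45,h=45): x,y=map(int,c); return cv2.resize(im[max(0,y-h):y+h,x-n:x+n],(390,390),interpolation=cv2.INTER_CUBIC)
print([tuple(map(int,c)) for c in u])
cv2.imwrite("pics/c3.png",np.hstack([crop(b,u[0]),crop(a,u[1])]))
go(H(0,0,.250))
E
```

```text
t 4.15 pos [0.4871 0.2262 0.1981] F [ 0.7 -0.1 -1.9] gap 0.0243 gf 59.1 J [ 0.22  0.38  1.53  0.    1.23 -1.08]
[array([269.3597, 150.5047]), array([255.7063, 232.5528])] [267.1504 124.2482]
[(269, 150), (255, 232)]
to go mm [-153.8 -197.4  -51.5] tooly yaw 74.54 tilt z [-0.0012 -0.0002 -1.    ]
```

View pics/c3.png

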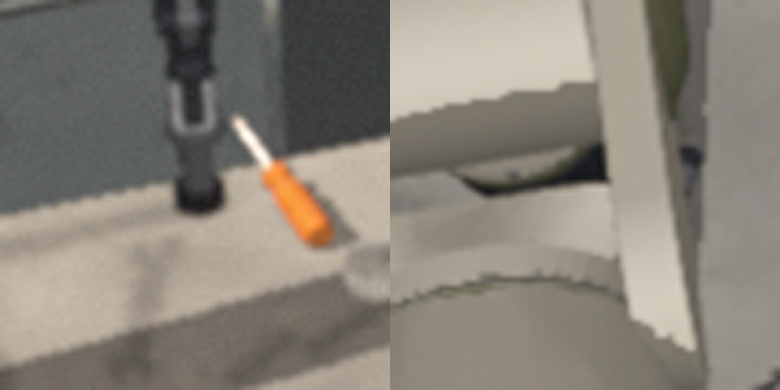

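The drift hangs upright, with its foot at scene (270,150) as predicted. Next I move over the cap.

>>> step_arm(steps=[-21,-28,-10,0,-22,-28,-20,0,-22,-28,-20,0,-22,-28,-2,0,-22,-28,0,0,-22,-28,0,0,-22,-29,0,0,0,0,0,-0.008,0,0,0,0,0,0,0,0])

```text
t: 5.25
tool_pos: [0.5822, -0.0036, 0.2512]
orientation: [0.13, 0.991, 0.0, -0.0]
ft_force: [-0.3, 0.1, -1.3]
finger_gap: 0.0247
grasp_force: 59.3
```

```bash
python3 - <<'E'
from h import *; import pickle
st(); cw=cam("wrist"); im=grab("wrist","w3"); go(H(0,0,.25)); pickle.dump(cw,open("cw.pkl","wb"))
print("cap top",proj("",H(0,0,.054),cw),"block", [proj("",H(x,y,.046),cw).round(0) for x in(-.043,.043) for y in(-.043,.043)])
p=manip.read_state()["tool_pos"]; print("foot",proj("",p-[0,0,.0796],cw))
print("catch, pin",proj("",H(0,-.063,.058),cw),proj("",H(0,.058,.052),cw))
E
```

```text
t 5.25 pos [ 0.5822 -0.0036  0.2512] F [-0.3  0.1 -1.3] gap 0.0247 gf 59.3 J [-0.21  0.44  1.31  0.    1.39 -1.52]
to go mm [-1.2 -1.3  1.3] tooly yaw 75.06 tilt z [-0.0003  0.0002 -1.    ]
cap top [317.2852 186.0528] block [array([280., 148.]), array([355., 148.]), array([282., 219.]), array([353., 219.])]
foot [318.7061 215.8587]
catch, pin [262.0046 186.6958] [367.2529 185.7621]
```

View pics/w3.png

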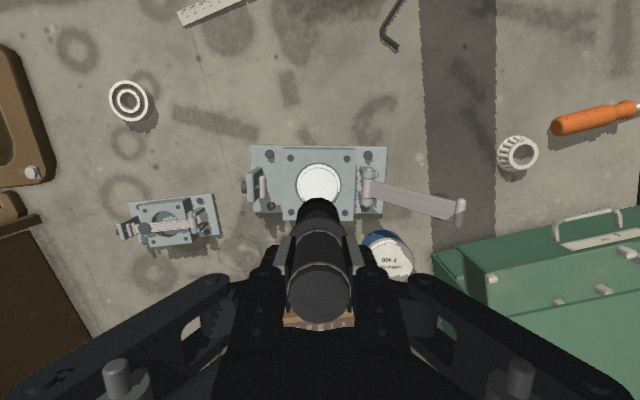

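Cap shows at (319,185), the prediction was (317,186). The drift is in line with it, and the strap leans to the right. I'll measure the cap precisely.

```bash
python3 - <<'E'
from h import *; import pickle
cw=pickle.load(open("cw.pkl","rb")); im=cv2.imread("pics/w3.png")
g=im.min(2); k=np.zeros_like(g);k[155:210,290:350]=(g[155:210,290:350]>190)
n,l,s,ct=cv2.connectedComponentsWithStats(k); i=1+np.argmax(s[1:,4]); print(s[i],ct[i])
pts=[]
for y in range(166,190,3):
    x=np.where(l[y]==i)[0]; print(y,x.min(),x.max(),end="; "); pts+=[(x.min()-.5,y),(x.max()+.5,y)]
P=np.array([ray("",*p,.054,cw)[:2] for p in pts]); A=np.c_[2*P,np.ones(len(P))]; r=np.linalg.lstsq(A,(P**2).sum(1),rcond=None)[0]
print("\ncircle",r[:2],np.sqrt(r[2]+r[0]**2+r[1]**2)); 
for y in (202,206,210,214,220):
    x=np.where(im[y,290:350].max(1)<80)[0]+290; print(y,x.min() if len(x) else None,x.max() if len(x) else None)
C2=H(0,0,0)[:2]
# block edges: left/right at row 185, profile
print(im[175,274:290].mean(1).round(),im[175,348:364].mean(1).round())
E
```

```text
[ 297  164   43   37 1191] [317.759  182.7229]
166 309 326; 169 305 331; 172 302 334; 175 300 336; 178 298 338; 181 298 339; 184 297 339; 187 297 339; 
circle [ 0.583  -0.0041] 0.024846583661864215
202 304 332
206 301 334
210 298 336
214 297 337
220 296 339
[155. 156. 157. 155. 156. 155. 155. 155. 157. 157. 157. 158. 155. 158.
 155. 154.] [155. 156. 156. 155. 154. 154. 151. 127. 119. 156. 161. 153. 116. 107.
 106. 130.]
```

>>> step_arm(steps=[0,0,15,0,0,0,25,0,0,0,25,0,0,0,20,0,0,0,15,0,0,0,8,0,0,0,3,0,0,0,1,0,0,0,0,0,0,0,0,0])

```text
t: 6.3
tool_pos: [0.5827, -0.0044, 0.14]
orientation: [0.131, 0.991, -0.0, 0.001]
ft_force: [-0.5, 0.4, -2.3]
finger_gap: 0.0247
grasp_force: 59.3
```

>>> step_arm(steps=[0,0,1,0,0,0,1,0,0,0,1,0,0,0,1,0,0,0,1,0,0,0,0.5,0,0,0,0.5,0,0,0,0,0,0,0,0,0,0,0,0,0])

```text
t: 7.3
tool_pos: [0.5825, -0.0044, 0.1335]
orientation: [0.131, 0.991, -0.0, 0.0]
ft_force: [-0.7, 0.1, 0.1]
finger_gap: 0.0251
grasp_force: 59.4
```

>>> step_arm(steps=[0,0,0.5,0,0,0,0.5,0,0,0,0.5,0,0,0,0.5,0,0,0,0,0,0,0,0,0,0,0,0,0,0,0,0,0,0,0,0,0,0,0,0,0])

```text
t: 8.3
tool_pos: [0.5829, -0.0045, 0.1327]
orientation: [0.13, 0.991, -0.0, 0.001]
ft_force: [-2.9, 0.7, 10.0]
finger_gap: 0.0251
grasp_force: 60.5
```

>>> step_arm(steps=[0,0,0.7,0,0,0,0.7,0,0,0,0.7,0,0,0,0.7,0,0,0,0.7,0,0,0,0.5,0,0,0,0,0,0,0,0,0,0,0,0,0,0,0,0,0])

```text
t: 9.3
tool_pos: [0.5825, -0.0044, 0.1273]
orientation: [0.131, 0.991, -0.0, -0.0]
ft_force: [0.1, -0.1, -2.5]
finger_gap: 0.025
grasp_force: 59.7
```

>>> step_arm(steps=[0,0,0.5,0,0,0,0.5,0,0,0,0.5,0,0,0,0.5,0,0,0,0.4,0,0,0,0,0,0,0,0,0,0,0,0,0,0,0,0,0,0,0,0,0])

```text
t: 10.3
tool_pos: [0.5827, -0.0044, 0.1255]
orientation: [0.13, 0.991, -0.0, 0.0]
ft_force: [-2.6, -1.0, 5.2]
finger_gap: 0.0246
grasp_force: 59.8
```

>>> step_arm(steps=[0,0,0.4,0,0,0,0.4,0,0,0,0.4,0,0,0,0.3,0,0,0,0,0,0,0,0,0,0,0,0,0,0,0,0,0,0,0,0,0,0,0,0,0])

```text
t: 11.3
tool_pos: [0.583, -0.0045, 0.1255]
orientation: [0.13, 0.991, -0.0, 0.001]
ft_force: [-4.4, 0.7, 15.8]
finger_gap: 0.0247
grasp_force: 60.9
```

>>> step_arm(steps=[0,0,-2,0,0,0,-5,0,0,0,-10,0,0,0,-20,0,0,0,-30,0,0,0,-30,0,0,0,-30,0,0,0,-22,0,0,0,0,0,0,0,0,0])

```text
t: 12.3
tool_pos: [0.5822, -0.0043, 0.2717]
orientation: [0.131, 0.991, 0.0, -0.0]
ft_force: [0.2, -0.1, -2.3]
finger_gap: 0.0246
grasp_force: 59.6
```

```bash
python3 - <<'E'
from h import *; import pickle
st(); cw=pickle.load(open("cw.pkl","rb")); im=grab("wrist","w4"); c4=cam("wrist")
print("cab corner z0/.1",ray("",433,258,0,cw),ray("",433,258,.1,cw),ray("",470,270,.1,cw),"handle",ray("",555,235,.06,cw))
print("tip tri", [ray("",460,211,z,cw) for z in(.14,.155)])
b=grab("scene","s4")
cv2.imwrite("pics/c4.png",np.hstack([cv2.resize(b[190:255,305:380],None,fx=5.3,fy=5.3,interpolation=cv2.INTER_CUBIC),cv2.resize(im[130:244,250:390],(397,344))]))
go(H(0,.165,.275))
E
```

```text
t 12.3 pos [ 0.5822 -0.0043  0.2717] F [ 0.2 -0.1 -2.3] gap 0.0246 gf 59.6 J [-0.21  0.43  1.28 -0.    1.44 -1.52]
cab corner z0/.1 [0.739  0.1262 0.    ] [0.6806 0.096  0.1   ] [0.7049 0.1322 0.1   ] handle [0.7118 0.2528 0.06  ]
tip tri [array([0.6192, 0.1135, 0.14  ]), array([0.6129, 0.107 , 0.155 ])]
to go mm [ -1.1 164.6  -4.3] tooly yaw 75.0 tilt z [-0.0028  0.0006 -1.    ]
```

View pics/c4.png

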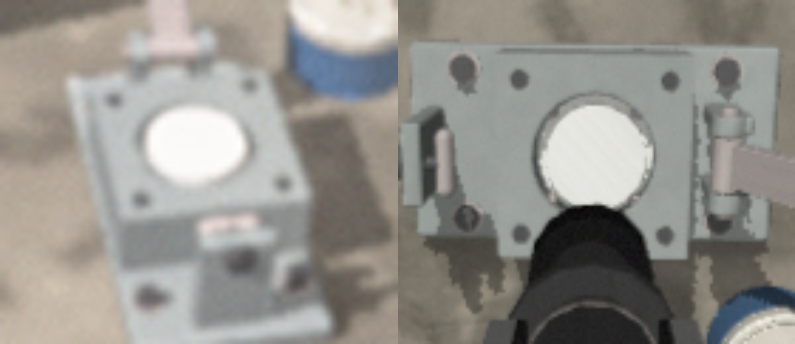

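The cap is seated flush and level, with a uniform dark ring all round. Before going to the outer side of the clamp I check the cabinet clearance.

```bash
python3 - <<'E'
from h import *
print(tri("top",(308,151),"scene",(368,177)))
for z in (0.,.05,.1,.15,.2,.25): print(z,ray("top",312,150,z),ray("top",315,35,z)[:2],ray("top",308,122,z)[:2],ray("scene",368,177,z)[:2])
E
```

```text
[0.7215 0.1219 0.0222]
0.0 [0.7218 0.116  0.    ] [1.0501 0.1212] [0.7971 0.1293] [0.7552 0.1443]
0.05 [0.7035 0.1152 0.05  ] [1.0166 0.1202] [0.7753 0.1278] [0.7183 0.0935]
0.1 [0.6853 0.1144 0.1   ] [0.983  0.1191] [0.7535 0.1264] [0.6813 0.0426]
0.15 [0.667  0.1135 0.15  ] [0.9495 0.118 ] [0.7318 0.1249] [ 0.6444 -0.0083]
0.2 [0.6487 0.1127 0.2   ] [0.9159 0.1169] [0.71   0.1235] [ 0.6075 -0.0592]
0.25 [0.6304 0.1119 0.25  ] [0.8824 0.1159] [0.6882 0.1221] [ 0.5706 -0.1101]
```

>>> step_arm(steps=[0,15,0,0,0,25,0,0,-1,30,0,0,0,30,0,0,0,30,0,0,0,25,0,0,0,10,0,0,0,0,20,0,0,0,25,0,0,0,13,0])

```text
t: 13.4
tool_pos: [0.6253, 0.1547, 0.2116]
orientation: [0.131, 0.991, -0.0, -0.002]
ft_force: [-0.1, -0.6, -2.8]
finger_gap: 0.0245
grasp_force: 59.5
```

>>> step_arm(steps=[0,-8,0,0,0,-12,0,0,0,-12,0,0,0,-12,0,0,0,-12,0,0,0,-10,0,0,0,0,0,0,0,0,0,0,0,0,0,0,0,0,0,0])

```text
t: 14.4
tool_pos: [0.6091, 0.0914, 0.2143]
orientation: [0.13, 0.991, -0.0, -0.0]
ft_force: [0.1, -0.5, -2.3]
finger_gap: 0.0245
grasp_force: 59.6
```

```bash
python3 - <<'E'
from h import *; import pickle
st(); p=manip.read_state()["tool_pos"]; d=p[:2]-C; print("hous x,y foot",d@hx,d@hy,p[2]-.0796)
b=grab("scene","s5"); cv2.imwrite("pics/c5.png",cv2.resize(b[100:260,260:420],None,fx=3.7,fy=3.7,interpolation=cv2.INTER_CUBIC))
E
```

```text
t 14.4 pos [0.6091 0.0914 0.2143] F [ 0.1 -0.5 -2.3] gap 0.0245 gf 59.6 J [-0.04  0.54  1.25 -0.    1.35 -1.35]
hous x,y foot 0.00023156550526349032 0.09984523323550379 0.13467199882539949
```

View pics/c5.png

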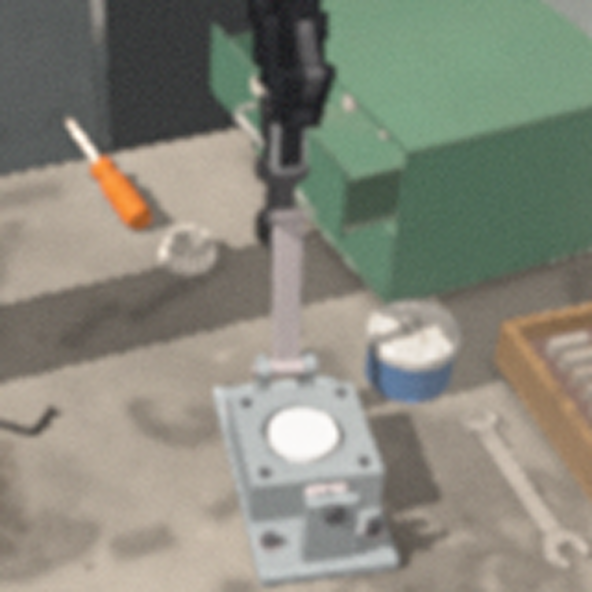

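The strap is being pushed up by the foot, and the drift hasn't tilted. I continue past vertical.

>>> step_arm(steps=[0,-10,0,0,0,-11,0,0,0,-11,0,0,0,-11,0,0,0,-11,0,0,0,-11,0,0,0,-11,0,0,0,-8,0,0,0,0,0,0,0,0,0,0])

```text
t: 15.45
tool_pos: [0.5873, 0.0098, 0.2144]
orientation: [0.131, 0.991, 0.0, 0.0]
ft_force: [-0.4, 0.4, -2.8]
finger_gap: 0.0244
grasp_force: 59.5
```

>>> step_arm(steps=[0,-5,5,0,0,-5,5,0,0,-5,5,0,0,-5,5,0,0,-5,6,0,0,-3,7,0,0,-3,7,0,0,-3,7,0,0,0,0,0,0,0,0,0])

```text
t: 16.45
tool_pos: [0.5785, -0.023, 0.1673]
orientation: [0.131, 0.991, 0.0, -0.0]
ft_force: [0.1, -0.3, -2.6]
finger_gap: 0.0246
grasp_force: 59.5
```

```bash
python3 - <<'E'
from h import *; import pickle
st(); p=manip.read_state()["tool_pos"]; d=p[:2]-C; print("hous x,y foot",d@hx,d@hy,p[2]-.0796)
b=grab("scene","s6"); cv2.imwrite("pics/c6.png",cv2.resize(b[100:260,260:420],None,fx=3.7,fy=3.7,interpolation=cv2.INTER_CUBIC))
E
```

```text
t 16.45 pos [ 0.5785 -0.023   0.1673] F [ 0.1 -0.3 -2.6] gap 0.0246 gf 59.5 J [-0.24  0.5   1.44  0.    1.2  -1.55]
hous x,y foot 0.00035057795076689525 -0.018515279951283853 0.08773193785754616
```

View pics/c6.png

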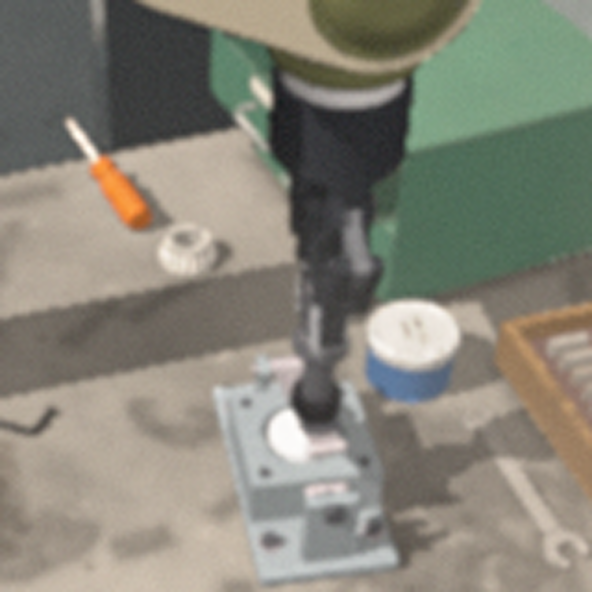

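The strap now lies under the foot at about 20°. I'll lift a little, centre the foot over the pad, and lower.

>>> step_arm(steps=[0,0,-6,0,0,0,-6,0,0,-8,0,0,0,-7.5,0,0,0,0,5,0,0,0,5,0,0,0,5,0,0,0,4,0,0,0,4,0,0,0,3,0])

```text
t: 17.5
tool_pos: [0.5745, -0.0378, 0.1529]
orientation: [0.13, 0.991, 0.0, -0.0]
ft_force: [0.0, -0.5, -1.8]
finger_gap: 0.0247
grasp_force: 59.6
```

>>> step_arm(steps=[0,0,2,0,0,0,2,0,0,0,2,0,0,0,1,0,0,0,0,0,0,0,0,0,0,0,0,0,0,0,0,0,0,0,0,0,0,0,0,0])

```text
t: 18.5
tool_pos: [0.5748, -0.038, 0.1473]
orientation: [0.131, 0.991, -0.0, 0.001]
ft_force: [-2.4, 1.2, 6.0]
finger_gap: 0.0246
grasp_force: 60.3
```

>>> step_arm(steps=[0,0,0.7,0,0,0,0.7,0,0,0,0.7,0,0,0,0.7,0,0,0,0.7,0,0,0,0.7,0,0,0,0.8,0,0,0,0,0,0,0,0,0,0,0,0,0])

```text
t: 19.5
tool_pos: [0.5744, -0.0377, 0.141]
orientation: [0.13, 0.991, 0.0, -0.0]
ft_force: [0.6, 0.1, -2.3]
finger_gap: 0.0248
grasp_force: 59.5
```

>>> step_arm(steps=[0,0,0.6,0,0,0,0.6,0,0,0,0.6,0,0,0,0.6,0,0,0,0.6,0,0,0,0,0,0,0,0,0,0,0,0,0,0,0,0,0,0,0,0,0])

```text
t: 20.5
tool_pos: [0.5745, -0.038, 0.1384]
orientation: [0.131, 0.991, -0.0, 0.0]
ft_force: [0.5, 0.1, -2.8]
finger_gap: 0.0249
grasp_force: 59.5
```

>>> step_arm(steps=[0,0,0.5,0,0,0,0.5,0,0,0,0.5,0,0,0,0.4,0,0,0,0,0,0,0,0,0,0,0,0,0,0,0,0,0,0,0,0,0,0,0,0,0])

```text
t: 21.5
tool_pos: [0.5747, -0.0381, 0.1373]
orientation: [0.13, 0.991, -0.0, 0.001]
ft_force: [-1.4, -0.7, 5.3]
finger_gap: 0.0247
grasp_force: 60.3
```

>>> step_arm(steps=[0,0,-3,0,0,0,-12,0,0,0,-25,0,0,0,-30,0,12,22,0,0,20,33,0,0,24,36,0,0,24,36,0,0,24,36,0,0,24,36,0,0])

```text
t: 22.5
tool_pos: [0.5016, 0.1889, 0.2072]
orientation: [0.131, 0.991, 0.0, 0.0]
ft_force: [-0.4, 0.1, -1.3]
finger_gap: 0.0247
grasp_force: 59.7
```

```bash
python3 - <<'E'
from h import *
st(); a=grab("top","t7"); b=grab("scene","s7"); go([.4876,.2261,.0796])
cv2.imwrite("pics/c7.png",np.hstack([cv2.resize(b[170:260,300:400],(440,396),interpolation=cv2.INTER_CUBIC),cv2.resize(a[160:240,310:390],(356,396)[:2],interpolation=cv2.INTER_CUBIC)]))
E
```

```text
t 22.5 pos [0.5016 0.1889 0.2072] F [-0.4  0.1 -1.3] gap 0.0247 gf 59.7 J [ 0.14  0.37  1.53  0.    1.24 -1.17]
to go mm [ 21.3  30.1 127.7] tooly yaw 75.29 tilt z [ 0.0001  0.0012 -1.    ]
```

View pics/c7.png

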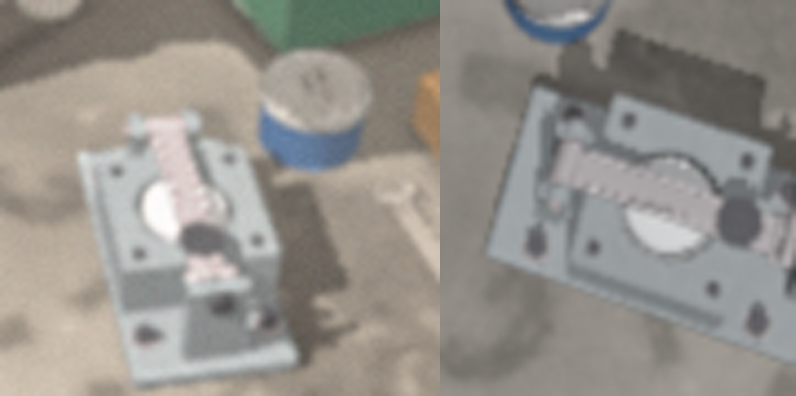

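The clamp is shut across the cap with its end under the catch. Next I set the drift down.

>>> step_arm(steps=[11,15,0,0,11,16,0,0,0,0,25,0,0,0,30,0,0,0,30,0,0,0,25,0,0,0,10,0,0,0,3,0,0,0,0,0,0,0,0,0])

```text
t: 23.6
tool_pos: [0.4899, 0.2231, 0.0848]
orientation: [0.131, 0.991, 0.0, 0.001]
ft_force: [0.4, -0.4, -2.5]
finger_gap: 0.0248
grasp_force: 59.7
```

>>> step_arm(steps=[0,0,1,0,0,0,1,0,0,0,1,0,0,0,0.5,0,0,0,0.5,0,0,0,0,0,0,0,0,0,0,0,0,0,0,0,0,0,0,0,0,0])

```text
t: 24.6
tool_pos: [0.4892, 0.223, 0.0796]
orientation: [0.131, 0.991, 0.0, 0.0]
ft_force: [-1.2, 0.7, 0.9]
finger_gap: 0.0245
grasp_force: 59.8
```

>>> step_arm(steps=[0,0,0,0,0,0,0,0,0,0,0,0,0,0,0,0,0,0,0,0,0,0,0,0,0,0,0,0,0,0,0,0,0,0,0,0,0,0,0,0], fingers=-1)

```text
t: 25.6
tool_pos: [0.4891, 0.223, 0.0795]
orientation: [0.131, 0.991, -0.0, -0.0]
ft_force: [0.9, 1.0, 0.3]
finger_gap: 0.0854
grasp_force: 0.0
```

>>> step_arm(steps=[0,0,-10,0,0,0,-20,0,0,0,-30,0,0,0,-30,0,0,0,-30,0,0,0,-30,0,0,0,-10,0,0,0,0,0,0,0,0,0,0,0,0,0])

```text
t: 26.6
tool_pos: [0.4887, 0.2229, 0.238]
orientation: [0.131, 0.991, -0.0, -0.001]
ft_force: [-0.4, 0.5, 0.7]
finger_gap: 0.0855
grasp_force: 0.0
```

```bash
python3 - <<'E'
from h import *
st(); b=cv2.cvtColor(manip.grab_frame("scene"),cv2.COLOR_RGB2BGR); a=cv2.imread("pics/scene0.png"); cw=cam("wrist"); w=grab("wrist","w8")
for n,im in(("before",a),("after",b)):
    m=(im[145:195,255:290].max(2)<75); y,x=np.where(m); print(n,"drift rows/cols",y.min()+145,y.max()+145,x.min()+255,x.max()+255,m.sum())
# wrist check, as before the grasp: collar/foot columns against upright geometry
q=np.array([.489,.2225,0]); m=(w.max(2)<85).astype(np.uint8);m[:, :290]=0;m[:,355:]=0;m[:145]=0;m[215:]=0
for y in range(160,206,6):
    x=np.where(m[y])[0]; print(y,(x.min(),x.max()) if len(x) else None,end=" ")
print()
for r,z in((.013,.106),(.018,.056),(.016,0)):
    P=np.array([proj("",q+[r*np.cos(t),r*np.sin(t),z],cw) for t in np.linspace(0,6.28,40)]); print(z,P.min(0),P.max(0))
E
```

```text
t 26.6 pos [0.4887 0.2229 0.238 ] F [-0.4  0.5  0.7] gap 0.0855 gf 0.0 J [ 0.21  0.35  1.48  0.    1.32 -1.1 ]
before drift rows/cols 155 188 267 278 167
after drift rows/cols 162 189 268 279 155
160 None 166 None 172 (np.int64(302), np.int64(327)) 178 (np.int64(306), np.int64(330)) 184 (np.int64(297), np.int64(333)) 190 (np.int64(292), np.int64(334)) 196 (np.int64(297), np.int64(332)) 202 (np.int64(304), np.int64(331)) 
0.106 [304.2922 185.7711] [332.1385 212.7895]
0.056 [301.9315 172.1417] [334.5392 204.1122]
0 [305.8849 167.0603] [330.6041 191.4911]
```

```bash
python3 - <<'E'
from h import *
b=cv2.cvtColor(manip.grab_frame("scene"),cv2.COLOR_RGB2BGR); a=cv2.imread("pics/scene0.png")
for n,im in(("before",a),("after",b)):
    print(n,[(y,*(np.where(im[y,260:285].max(1)<95)[0][[0,-1]]+260)) for y in range(150,192,4) if (im[y,260:285].max(1)<95).any()])
st()
E
```

```text
before [(154, np.int64(270), np.int64(271)), (158, np.int64(267), np.int64(274)), (162, np.int64(267), np.int64(274)), (166, np.int64(268), np.int64(275)), (170, np.int64(267), np.int64(276)), (174, np.int64(268), np.int64(276)), (178, np.int64(269), np.int64(275)), (182, np.int64(267), np.int64(278)), (186, np.int64(267), np.int64(278))]
after [(158, np.int64(268), np.int64(275)), (162, np.int64(268), np.int64(275)), (166, np.int64(269), np.int64(276)), (170, np.int64(268), np.int64(277)), (174, np.int64(268), np.int64(277)), (178, np.int64(270), np.int64(276)), (182, np.int64(268), np.int64(279)), (186, np.int64(268), np.int64(279))]
t 26.75 pos [0.4889 0.223  0.2386] F [-0.6  0.  -0.3] gap 0.0855 gf 0.0 J [ 0.21  0.35  1.47 -0.    1.32 -1.1 ]
```

The drift's outline matches the one at the start, moved by 1 px, so it is upright and free of the gripper. Handing in.

```bash
python3 -c "
from station import manip
print(manip.finish_job())"
```

```text
the job is handed in; nothing more can be done
None
```

The job is handed in at 26.8 s: the cap is snapped in flush, the clamp is clipped under the catch, and the drift stands upright on the bench about where it started. I viewed 11 pictures, one over the limit of 10.

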